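# Set the code switches of a doorbell receiver

## Task

Set the code on the doorbell receiver, the white box with three coloured slide switches on top of the shoe rack: red on, yellow off, blue on. On is slid fully home towards the green bar, off is slid fully home towards the black bar.

Things in the scene. Friction and masses are not known exactly. Their poses are not given: they have to be found in the camera images.
- receiver: doorbell receiver, a white box fixed to the surface, 150 (x) x 190 (y) x 40 (z) mm; origin at the centre of its underside, z up. On top, a green bar lies along the +x edge (on side), a black bar along the -x edge (off side). Three slide switches stand side by side at y = +55, 0, -55 mm, colours in any order; each slides along x. A grey plug 16 mm high juts 32 mm from mid +y side.
- red_top (a point): red slide switch: its body is a 14 x 16 mm upright block standing 26 mm above the receiver's top face; this point is the centre of the block's top, 66 mm above the surface. It slides 36 mm along the receiver's x axis with about 2 N of friction and no spring (it stays where it is left): receiver x = -18 mm is fully home at the off (black bar) stop, +18 mm fully home at the on (green bar) stop.
- yellow_top (a point): yellow slide switch: same as the red one, 14 x 16 mm block, 26 mm tall above the receiver; this point is the centre of its top, same travel, friction and directions.
- blue_top (a point): blue slide switch: same as the red one, 14 x 16 mm block, 26 mm tall above the receiver; this point is the centre of its top, same travel, friction and directions.

How it is judged:
At the end, for the whole second after the job is handed in: The red and blue switches are within 10 mm of their on stop (green bar) and the yellow switch is within 10 mm of its off stop (black bar) (x of each of red_top, blue_top in the frame of receiver above 0.008 m and x of yellow_top in the frame of receiver below -0.008 m); the robot touches nothing.
It also fails if it takes over 29 s, if anything falls off the work surface, if the arm or the gripper's body presses on something with over 40 N, if the wrist force passes 120 N, or if a joint passes its speed limit or range.

## Robot

A 6-joint arm with a two-finger parallel gripper is mounted at the origin on the work surface. World frame = base frame: x ahead of the robot, y to its left, z up, the work surface at z = 0. Lengths are in m, angles in rad, forces in N, time in s.
With the tool pointing down it reaches from about 0.3 to 0.775 m from the base axis. Payload 14.6 kg.
Tool frame: the origin (TCP) lies on the centre line of the jaws, within the pads' length; the fingertips stand ctrl.tcp_to_tips ahead of it and the grasp point (between the pads) lies 2 mm behind it (ctrl.tcp_to_tips is the distance from the TCP to the fingertips, in m); z points along the fingers, y is the line along which they close (so a half turn about z gives the same grasp; the last joint's range is limited). The gripper opens to 94 mm and grips with 3 to 60 N. Pads are 16 mm wide; open, the fingers measure 119 mm over their backs; the gripper's body (75 mm by 177 mm) begins 78 mm behind the grasp point.
Start: joints at [1.122, 0.3, 1.521, -0, 1.321, -0.067], TCP at [0.205, 0.51, 0.222] pointing down, gripper open.
Joint ranges: [-3.03, 3.03], [-0.79, 2.21], [0.23, 2.52], [-1.04, 4.18], [0, 3.07], [-2.55, 2.55]. Speed limits (rad/s): [2.22, 2.22, 2.57, 3.14, 3.14, 3.14].

## Interface

Orientations are given as [roll, pitch, yaw] about the fixed x, y, z axes, in that order (R = Rz(yaw) Ry(pitch) Rx(roll)).
In Python, from station import telemetry, viewer, hand_in, ctrl gives the robot as it stands.
- The arm moves only by the tool step_arm, never from a script. Its argument "plan" is a list of rows, each an object of numbers: "dx", "dy", "dz": the shift along the tool's x, y, z scaled (see below); "rx", "ry", "rz": the turn, a rotation vector about the tool's x, y, z scaled (see below); "claw": the closure, from 0 (fully open) to 1 (shut). In form: [{"dx": .., "dy": .., "dz": .., "rx": .., "ry": .., "rz": .., "claw": ..}, ...]. A call has 1 to 10 rows; each row shifts and turns the commanded pose from where the row before left it, along the tool's axes as they then stand; what a row does not reach is not made up. The controller multiplies each number of a shift by 0.1 m and each number of a turn by 90 degrees. A row lasts 1/10 s, in which the tool goes at most 50 mm and 8.59 degrees, less where a joint would pass 70% of its speed; a pose out of reach is approached as far as the arm can. A call with a number of a shift or a turn outside -1 to 1 is refused whole. A call with a gripper value outside its range is refused whole. The fingers move at their own pace and stop on an object; "grip_force" is the grip in N (left out, the last holds). Time passes only in rows, so rows that do not move let the fingers close. It gives the time, the measured TCP pose, the force, the opening and the grip force at its end, in the units of the state.
- telemetry.get_obs(): the state, without advancing time (a new reading comes with each control period).
- viewer.camera(name): name is "scene" or "top" or "wrist"; returns a dict with "img" (384x512x3 uint8, red, green, blue), "z_map" (384x512 float32, m along the optical axis (not along the pixel's ray), 0 where there is no reading), "fx", "fy", "cx", "cy" (pixels), "R" (3x3) and "t" (3): a world point X has camera coordinates R X + t; the wrist camera has in their place "tool_from_camera" (4x4, takes a point from camera to tool coordinates, whose origin is the TCP and whose axes are the flange's). Camera axes: x right, y down, z forward; pixel columns grow to the right and rows downward; lengths in m; the calibration is good to about 2 mm. The wrist camera is an equidistant fisheye: a pixel r from the principal point sees the ray r / f radians off the axis. A picture is of the moment at which its call begins: read the wrist's pose just before it.
- hand_in(): hands the job in; it is judged then, once.
Trained networks look in a picture, given as the dict that the camera call returned (one of the last four; its "shot" number tells which), for a name from the list of things; names that differ only in an ending like _2 or _b are one class to them, and where a whole thing is asked for, a point or a joint stands for the part that bears it (a point fixed in the world has none). Each returns a list of dicts, best first, with "score" (0 to 1); they miss things now and then, are a little off and sometimes report something else, mostly with a low value. They report only what shows in the picture. A call takes as long as a camera call.
- viewer.recognise(target, picture): "rect" ([left, top, right, bottom] in pixels, round what is visible of it).
The state is a dict: "time_s": time; "qpos": joint angles; "joint_vel": joint speeds; "tau": joint torques, N m; "ee_pos": TCP position; "eef_rot": TCP orientation; "force": force on the tool from outside, world axes, zero at the start; "moment": the same for the moment, N m; "grip_width": finger opening in m; "grip_force": force on a finger pad.
Only numpy, scipy, OpenCV 4.12 (cv2) and the standard library are available. Lean on these libraries where they do the work, as an engineer would, in place of code of your own. Each camera call takes 0.05 s, during which the arm holds its last target. There are 200 camera calls.

## Working session

There is one attempt and no reset: what is moved stays moved. The work goes in short steps, Python scripts to look and compute and a tool call to move; the robot and the scene stay as the last step left them, time stands still between calls to the robot, and variables do not carry over. Pictures are saved under pics/ and viewed, at most 10 in all, crops included, and the job is handed in when it is done.

Besides the shell and the picture viewer there is one more tool, called as a command line: name --argument value ..., lists and objects as JSON in quotes. step_arm: Moves the arm, as the interface text tells. Shifts and turns lie within -1 to 1; 1 stands for 0.1 m of shift or 90 degrees of turn. Its arguments: {"type":"object","properties":{"plan":{"type":"array"},"grip_force":{"type":"number"}},"required":["plan"]}

```bash
mkdir -p pics
cat > h.py <<'E'
from station import telemetry, viewer, hand_in, ctrl
import numpy as np, cv2
def world(c,u,v,z=None):
    z=c["z_map"][int(v),int(u)] if z is None else z
    p=np.array([(u-c["cx"])/c["fx"]*z,(v-c["cy"])/c["fy"]*z,z]); return c["R"].T@(p-c["t"])
def atz(c,u,v,h):
    d=c["R"].T@np.array([(u-c["cx"])/c["fx"],(v-c["cy"])/c["fy"],1]); o=-c["R"].T@c["t"]
    return o+d*(h-o[2])/d[2]
E
python3 - <<'E'
from h import *
print(telemetry.get_obs(), ctrl.tcp_to_tips)
ims=[]
for n in("top","scene"):
    c=viewer.camera(n); cv2.imwrite(f"pics/{n}.png",c["img"][:,:,::-1])
    for t in("receiver","red_top","yellow_top","blue_top"):
        for r in viewer.recognise(t,c)[:2]:
            l,tp,rr,b=r["rect"]; print(n,t,r, atz(c,(l+rr)/2,(tp+b)/2,.066).round(3))
E
```

```text
{'time_s': 0.0, 'qpos': array([ 1.12241024e+00,  3.00478376e-01,  1.52160439e+00,  1.34872481e-05,
        1.32069279e+00, -6.66159638e-02]), 'joint_vel': array([ 0.00051879, -0.00059325, -0.00025028,  0.00032069, -0.00012349,
       -0.00018486]), 'tau': array([ 5.00183305e-04, -5.31796432e+01, -3.52741635e+01,  7.08833733e-02,
        2.42892362e-02, -1.09534203e-04]), 'ee_pos': array([0.20480885, 0.51017394, 0.22187247]), 'eef_rot': array([-3.14041324e+00, -9.17770139e-05,  2.75981913e+00]), 'force': array([0.1917434 , 0.28543995, 0.01977763]), 'moment': array([ 0.04372322,  0.03117626, -0.00892249]), 'grip_force': 0.0, 'grip_width': 0.09388981510196569} 0.017
top receiver {'rect': [254.6, 136.4, 383.6, 232.1], 'score': 0.58} [ 0.567 -0.076  0.066]
top red_top {'rect': [292.5, 189.9, 302.7, 199.7], 'score': 0.46} [ 0.55  -0.039  0.066]
scene receiver {'rect': [156.1, 230.4, 172.3, 248.2], 'score': 0.64} [ 0.604 -0.096  0.066]
scene receiver {'rect': [94.7, 191.4, 259.0, 308.5], 'score': 0.58} [ 0.626 -0.082  0.066]
scene red_top {'rect': [191.3, 208.0, 211.2, 224.5], 'score': 0.72} [ 0.57  -0.043  0.066]
scene yellow_top {'rect': [156.7, 231.1, 173.3, 248.5], 'score': 0.73} [ 0.605 -0.095  0.066]
scene blue_top {'rect': [115.9, 232.1, 131.8, 251.9], 'score': 0.79} [ 0.599 -0.148  0.066]
```

View pics/top.png

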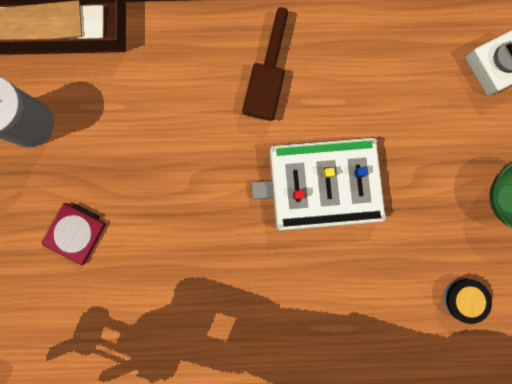

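View pics/scene.png

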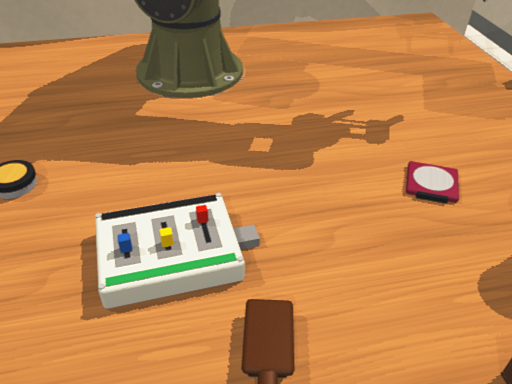

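The receiver sits at about (325,185) in the top view, with the plug and red on the left. Red (298,195) is at the black bar, and yellow (329,173) and blue (361,172) are part way along. Next I'll measure the positions by colour and depth.

```bash
cat > m.py <<'E'
from h import *
R={"green":((45,120,60),(75,255,255)),"red":((0,170,120),(4,255,255)),"yellow":((24,150,150),(32,255,255)),"blue":((105,150,80),(125,255,255))}
def measure(n):
    c=viewer.camera(n); hsv=cv2.cvtColor(c["img"],cv2.COLOR_RGB2HSV); out={}
    x0,y0,x1,y1=(255,130,395,235) if n=="top" else (90,185,262,312)
    W={}
    for k,(a,b) in R.items():
        m=cv2.inRange(hsv,a,b); mm=m*0; mm[y0:y1,x0:x1]=m[y0:y1,x0:x1]
        v,u=np.nonzero(mm)
        P=np.array([world(c,i,j) for i,j in zip(u,v)])
        if k=="green": 
            Q=P[abs(P[:,2]-.042)<.01]; vx,vy,*_=cv2.fitLine(Q[:,:2].astype(np.float32),cv2.DIST_HUBER,0,.01,.01).ravel()
            s=np.sign(vy); y=np.array([vx,vy])*s; x=np.array([y[1],-y[0]]); W[k]=Q[:,:2].mean(0)
            t=Q[:,:2]@y; print(n,"yaw deg",np.degrees(np.arctan2(x[1],x[0])).round(1),"bar",W[k].round(4),"len",np.ptp(t).round(3),"mid",((t.max()+t.min())/2).round(4),"cnt",len(Q))
            ym=(t.max()+t.min())/2; xm=np.median(Q[:,:2]@x)
        else:
            T=P[P[:,2]>.058]; pc=np.median(T,0) if len(T) else None
            print(n,k,len(P),len(T),pc.round(4) if pc is not None else P.mean(0), "rel bar x,y", (pc[:2]@x-xm).round(4),(pc[:2]@y-ym).round(4))
for n in("top","scene"): measure(n)
E
python3 m.py
```

```text
top yaw deg 3.5 bar [ 0.6331 -0.0914] len 0.167 mid -0.1298 cnt 615
top red 82 81 [ 0.5509 -0.0408  0.0664] rel bar x,y -0.079 0.0558
top yellow 74 73 [ 0.5871 -0.0944  0.0665] rel bar x,y -0.0461 0.0001
top blue 94 81 [ 0.5869 -0.1473  0.0662] rel bar x,y -0.0495 -0.0526
scene yaw deg 3.4 bar [ 0.6333 -0.0937] len 0.168 mid -0.1283 cnt 982
scene red 174 91 [ 0.5552 -0.0408  0.0638] rel bar x,y -0.075 0.0548
scene yellow 171 93 [ 0.5896 -0.0936  0.0642] rel bar x,y -0.0438 -0.0
scene blue 209 116 [ 0.5903 -0.1487  0.064 ] rel bar x,y -0.0463 -0.055
```

step_arm --plan '[{"rz": 0.09,"claw": 1},{"rz": 0.09,"claw": 1},{"rz": 0.09,"claw": 1},{"rz": 0.09,"claw": 1},{"rz": 0.09,"claw": 1},{"rz": 0.09,"claw": 1},{"rz": 0.09,"claw": 1},{"rz": 0.088,"claw": 1}]' --grip_force 10

```text
$.plan[0]: bad value
```

step_arm --plan '[{"dx": 0,"dy": 0,"dz": 0,"rx": 0,"ry": 0,"rz": 0.09,"claw": 1},{"dx": 0,"dy": 0,"dz": 0,"rx": 0,"ry": 0,"rz": 0.09,"claw": 1},{"dx": 0,"dy": 0,"dz": 0,"rx": 0,"ry": 0,"rz": 0.09,"claw": 1},{"dx": 0,"dy": 0,"dz": 0,"rx": 0,"ry": 0,"rz": 0.09,"claw": 1},{"dx": 0,"dy": 0,"dz": 0,"rx": 0,"ry": 0,"rz": 0.09,"claw": 1},{"dx": 0,"dy": 0,"dz": 0,"rx": 0,"ry": 0,"rz": 0.09,"claw": 1},{"dx": 0,"dy": 0,"dz": 0,"rx": 0,"ry": 0,"rz": 0.09,"claw": 1},{"dx": 0,"dy": 0,"dz": 0,"rx": 0,"ry": 0,"rz": 0.088,"claw": 1}]' --grip_force 10

```text
time_s: 1.4
ee_pos: [0.2049, 0.5104, 0.2224]
eef_rot: [-3.142, -0.0, 1.626]
force: [-0.0, -0.1, 1.2]
grip_width: 0.0334
grip_force: 0.0
```

step_arm --plan '[{"dx": -0.36,"dy": 0.18,"dz": 0,"rx": 0,"ry": 0,"rz": 0,"claw": 1},{"dx": -0.36,"dy": 0.18,"dz": 0,"rx": 0,"ry": 0,"rz": 0,"claw": 1},{"dx": -0.36,"dy": 0.18,"dz": 0,"rx": 0,"ry": 0,"rz": 0,"claw": 1},{"dx": -0.36,"dy": 0.18,"dz": 0,"rx": 0,"ry": 0,"rz": 0,"claw": 1},{"dx": -0.36,"dy": 0.18,"dz": 0,"rx": 0,"ry": 0,"rz": 0,"claw": 1},{"dx": -0.36,"dy": 0.18,"dz": 0,"rx": 0,"ry": 0,"rz": 0,"claw": 1},{"dx": -0.36,"dy": 0.18,"dz": 0,"rx": 0,"ry": 0,"rz": 0,"claw": 1},{"dx": -0.36,"dy": 0.18,"dz": 0,"rx": 0,"ry": 0,"rz": 0,"claw": 1},{"dx": -0.36,"dy": 0.18,"dz": 0,"rx": 0,"ry": 0,"rz": 0,"claw": 1},{"dx": -0.36,"dy": 0.18,"dz": 0,"rx": 0,"ry": 0,"rz": 0,"claw": 1}]'

```text
time_s: 2.4
ee_pos: [0.4072, 0.1605, 0.2227]
eef_rot: [3.141, -0.0, 1.632]
force: [0.8, 0.5, -0.6]
grip_width: 0.0004
grip_force: 0.0
```

step_arm --plan '[{"dx": -0.36,"dy": 0.18,"dz": 0,"rx": 0,"ry": 0,"rz": 0,"claw": 1},{"dx": -0.36,"dy": 0.18,"dz": 0,"rx": 0,"ry": 0,"rz": 0,"claw": 1},{"dx": -0.36,"dy": 0.18,"dz": 0,"rx": 0,"ry": 0,"rz": 0,"claw": 1},{"dx": -0.36,"dy": 0.18,"dz": 0,"rx": 0,"ry": 0,"rz": 0,"claw": 1},{"dx": -0.36,"dy": 0.18,"dz": 0,"rx": 0,"ry": 0,"rz": 0,"claw": 1},{"dx": -0.3,"dy": 0.16,"dz": 0,"rx": 0,"ry": 0,"rz": 0,"claw": 1},{"dx": 0,"dy": 0,"dz": 0,"rx": 0,"ry": 0,"rz": 0,"claw": 1},{"dx": 0,"dy": 0,"dz": 0,"rx": 0,"ry": 0,"rz": 0,"claw": 1}]'

```text
time_s: 3.2
ee_pos: [0.5251, -0.0414, 0.2221]
eef_rot: [-3.141, -0.0, 1.631]
force: [0.7, 0.2, -0.6]
grip_width: 0.0003
grip_force: 0.0
```

step_arm --plan '[{"dx": -0.02,"dy": -0.05,"dz": 0.3,"rx": 0,"ry": 0,"rz": 0,"claw": 1},{"dx": 0,"dy": 0,"dz": 0.3,"rx": 0,"ry": 0,"rz": 0,"claw": 1},{"dx": 0,"dy": 0,"dz": 0.3,"rx": 0,"ry": 0,"rz": 0,"claw": 1},{"dx": 0,"dy": 0,"dz": 0.3,"rx": 0,"ry": 0,"rz": 0,"claw": 1},{"dx": 0,"dy": 0,"dz": 0.2,"rx": 0,"ry": 0,"rz": 0,"claw": 1},{"dx": 0,"dy": 0,"dz": 0.15,"rx": 0,"ry": 0,"rz": 0,"claw": 1},{"dx": 0,"dy": 0,"dz": 0,"rx": 0,"ry": 0,"rz": 0,"claw": 1},{"dx": 0,"dy": 0,"dz": 0,"rx": 0,"ry": 0,"rz": 0,"claw": 1}]'

```text
time_s: 4.0
ee_pos: [0.5204, -0.0427, 0.0681]
eef_rot: [3.141, 0.0, 1.633]
force: [-0.1, -0.5, 0.8]
grip_width: 0.0004
grip_force: 0.0
```

Run:
```python
from h import *
c=viewer.camera("scene"); cv2.imwrite("pics/s2.png",cv2.resize(c["img"][160:320,60:300,::-1],None,fx=3,fy=3))
```

```text
(no output)
```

View pics/s2.png

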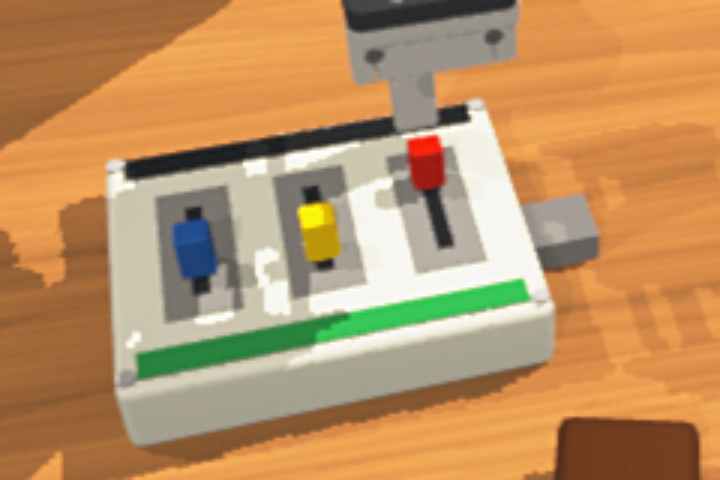

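The closed fingers stand just behind the red switch at crop (415,115), and the path along the slot is clear. Pushing.

step_arm --plan '[{"dx": 0,"dy": 0.09,"dz": 0,"rx": 0,"ry": 0,"rz": 0,"claw": 1},{"dx": 0,"dy": 0.09,"dz": 0,"rx": 0,"ry": 0,"rz": 0,"claw": 1},{"dx": 0,"dy": 0.09,"dz": 0,"rx": 0,"ry": 0,"rz": 0,"claw": 1},{"dx": 0,"dy": 0.09,"dz": 0,"rx": 0,"ry": 0,"rz": 0,"claw": 1},{"dx": 0,"dy": 0.09,"dz": 0,"rx": 0,"ry": 0,"rz": 0,"claw": 1},{"dx": 0,"dy": 0,"dz": 0,"rx": 0,"ry": 0,"rz": 0,"claw": 1},{"dx": 0,"dy": 0,"dz": 0,"rx": 0,"ry": 0,"rz": 0,"claw": 1}]'

```text
time_s: 4.75
ee_pos: [0.5656, -0.0406, 0.0672]
eef_rot: [3.141, -0.0, 1.632]
force: [-0.1, -1.6, -0.4]
grip_width: 0.0004
grip_force: 0.0
```

Run:
```python
from h import *
c=viewer.camera("scene"); cv2.imwrite("pics/s3.png",cv2.resize(c["img"][160:320,60:300,::-1],None,fx=3,fy=3))
```

```text
(no output)
```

View pics/s3.png

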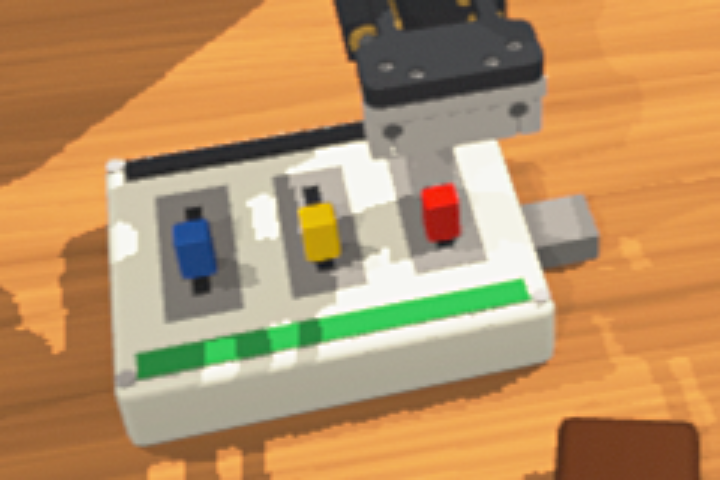

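Red has moved from crop (425,160) to (440,215). A bit of slot still shows, so I'll press on gently until the stop.

step_arm --plan '[{"dx": 0,"dy": 0.03,"dz": 0,"rx": 0,"ry": 0,"rz": 0,"claw": 1},{"dx": 0,"dy": 0.01,"dz": 0,"rx": 0,"ry": 0,"rz": 0,"claw": 1},{"dx": 0,"dy": 0,"dz": 0,"rx": 0,"ry": 0,"rz": 0,"claw": 1}]'

```text
time_s: 5.1
ee_pos: [0.567, -0.0405, 0.0673]
eef_rot: [-3.135, -0.0, 1.632]
force: [-20.4, -1.7, 12.0]
grip_width: 0.0005
grip_force: 10.3
```

```bash
python3 m.py | grep scene
```

```text
Traceback (most recent call last):
  File "m.py", line 19, in <module>
    for n in("top","scene"): measure(n)
                             ~~~~~~~^^^
  File "m.py", line 12, in measure
    Q=P[abs(P[:,2]-.042)<.01]; vx,vy,*_=cv2.fitLine(Q[:,:2].astype(np.float32),cv2.DIST_HUBER,0,.01,.01).ravel()
            ~^^^^^
IndexError: too many indices for array: array is 1-dimensional, but 2 were indexed
```

Red is home (20 N against the stop, at the expected position). Backing off, then on to blue.

step_arm --plan '[{"dx": 0,"dy": -0.1,"dz": 0,"rx": 0,"ry": 0,"rz": 0,"claw": 1},{"dx": 0,"dy": -0.17,"dz": 0,"rx": 0,"ry": 0,"rz": 0,"claw": 1},{"dx": 0,"dy": 0,"dz": -0.25,"rx": 0,"ry": 0,"rz": 0,"claw": 1},{"dx": 0,"dy": 0,"dz": -0.25,"rx": 0,"ry": 0,"rz": 0,"claw": 1},{"dx": -0.3,"dy": 0,"dz": 0,"rx": 0,"ry": 0,"rz": 0,"claw": 1},{"dx": -0.3,"dy": 0,"dz": 0,"rx": 0,"ry": 0,"rz": 0,"claw": 1},{"dx": -0.3,"dy": 0,"dz": 0,"rx": 0,"ry": 0,"rz": 0,"claw": 1},{"dx": -0.21,"dy": 0,"dz": 0,"rx": 0,"ry": 0,"rz": 0,"claw": 1},{"dx": 0,"dy": 0,"dz": 0,"rx": 0,"ry": 0,"rz": 0,"claw": 1}]'

```text
time_s: 6.05
ee_pos: [0.549, -0.1549, 0.1175]
eef_rot: [3.141, 0.0, 1.629]
force: [-0.2, -0.1, 0.1]
grip_width: 0.0002
grip_force: 0.0
```

step_arm --plan '[{"dx": 0,"dy": 0,"dz": 0.25,"rx": 0,"ry": 0,"rz": 0,"claw": 1},{"dx": 0,"dy": 0,"dz": 0.25,"rx": 0,"ry": 0,"rz": 0,"claw": 1},{"dx": 0,"dy": 0,"dz": 0,"rx": 0,"ry": 0,"rz": 0,"claw": 1},{"dx": 0,"dy": 0.1,"dz": 0,"rx": 0,"ry": 0,"rz": 0,"claw": 1},{"dx": 0,"dy": 0.1,"dz": 0,"rx": 0,"ry": 0,"rz": 0,"claw": 1},{"dx": 0,"dy": 0.05,"dz": 0,"rx": 0,"ry": 0,"rz": 0,"claw": 1},{"dx": 0,"dy": 0,"dz": 0,"rx": 0,"ry": 0,"rz": 0,"claw": 1},{"dx": 0,"dy": 0,"dz": 0,"rx": 0,"ry": 0,"rz": 0,"claw": 1}]'

```text
time_s: 6.85
ee_pos: [0.5735, -0.1513, 0.0685]
eef_rot: [-3.139, -0.0, 1.632]
force: [-14.5, 0.0, 10.3]
grip_width: 0.0006
grip_force: 7.4
```

Run:
```python
from h import *
c=viewer.camera("scene"); cv2.imwrite("pics/s4.png",cv2.resize(c["img"][160:320,60:300,::-1],None,fx=3,fy=3))
```

```text
(no output)
```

View pics/s4.png

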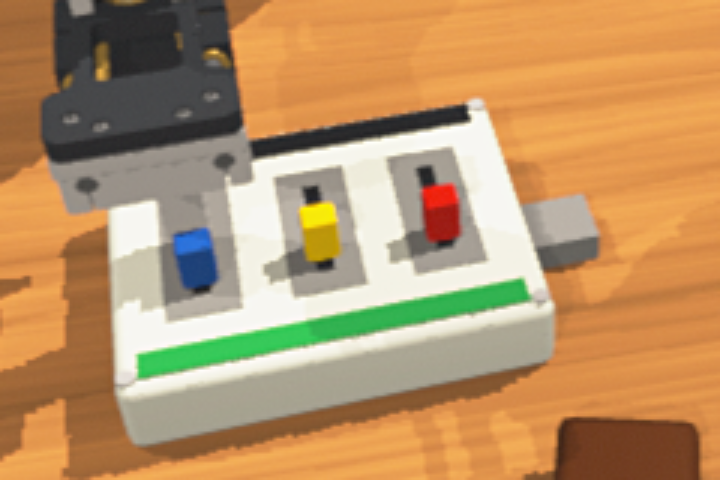

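Blue is at its stop (195,258 in the crop, 14 N). Yellow next, from the green side.

step_arm --plan '[{"dx": 0,"dy": -0.1,"dz": 0,"rx": 0,"ry": 0,"rz": 0,"claw": 1},{"dx": 0,"dy": 0,"dz": -0.25,"rx": 0,"ry": 0,"rz": 0,"claw": 1},{"dx": 0,"dy": 0,"dz": -0.25,"rx": 0,"ry": 0,"rz": 0,"claw": 1},{"dx": 0.15,"dy": 0.2,"dz": 0,"rx": 0,"ry": 0,"rz": 0,"claw": 1},{"dx": 0.2,"dy": 0.2,"dz": 0,"rx": 0,"ry": 0,"rz": 0,"claw": 1},{"dx": 0.2,"dy": 0.17,"dz": 0,"rx": 0,"ry": 0,"rz": 0,"claw": 1},{"dx": 0,"dy": 0,"dz": 0,"rx": 0,"ry": 0,"rz": 0,"claw": 1},{"dx": 0,"dy": 0,"dz": 0,"rx": 0,"ry": 0,"rz": 0,"claw": 1}]'

```text
time_s: 7.7
ee_pos: [0.6177, -0.0933, 0.1177]
eef_rot: [3.141, 0.0, 1.633]
force: [0.3, -0.4, -0.5]
grip_width: -0.0
grip_force: 0.0
```

step_arm --plan '[{"dx": 0,"dy": 0,"dz": 0.25,"rx": 0,"ry": 0,"rz": 0,"claw": 1},{"dx": 0,"dy": 0,"dz": 0.25,"rx": 0,"ry": 0,"rz": 0,"claw": 1},{"dx": 0,"dy": 0,"dz": 0,"rx": 0,"ry": 0,"rz": 0,"claw": 1},{"dx": 0,"dy": -0.1,"dz": 0,"rx": 0,"ry": 0,"rz": 0,"claw": 1},{"dx": 0,"dy": -0.1,"dz": 0,"rx": 0,"ry": 0,"rz": 0,"claw": 1},{"dx": 0,"dy": -0.1,"dz": 0,"rx": 0,"ry": 0,"rz": 0,"claw": 1},{"dx": 0,"dy": -0.1,"dz": 0,"rx": 0,"ry": 0,"rz": 0,"claw": 1},{"dx": 0,"dy": -0.04,"dz": 0,"rx": 0,"ry": 0,"rz": 0,"claw": 1},{"dx": 0,"dy": 0,"dz": 0,"rx": 0,"ry": 0,"rz": 0,"claw": 1},{"dx": 0,"dy": 0,"dz": 0,"rx": 0,"ry": 0,"rz": 0,"claw": 1}]'

```text
time_s: 8.7
ee_pos: [0.574, -0.0965, 0.0681]
eef_rot: [3.141, 0.0, 1.632]
force: [0.8, -0.4, -0.4]
grip_width: 0.0001
grip_force: 0.0
```

step_arm --plan '[{"dx": 0,"dy": -0.02,"dz": 0,"rx": 0,"ry": 0,"rz": 0,"claw": 1},{"dx": 0,"dy": 0,"dz": 0,"rx": 0,"ry": 0,"rz": 0,"claw": 1}]'

```text
time_s: 8.9
ee_pos: [0.5724, -0.0964, 0.0678]
eef_rot: [3.14, 0.0, 1.632]
force: [4.0, -0.3, 0.9]
grip_width: 0.0003
grip_force: 2.2
```

step_arm --plan '[{"dx": 0,"dy": 0.1,"dz": 0,"rx": 0,"ry": 0,"rz": 0,"claw": 1},{"dx": 0,"dy": 0,"dz": -0.3,"rx": 0,"ry": 0,"rz": 0,"claw": 1},{"dx": 0,"dy": 0,"dz": -0.3,"rx": 0,"ry": 0,"rz": 0,"claw": 1},{"dx": 0.4,"dy": -0.2,"dz": -0.2,"rx": 0,"ry": 0,"rz": 0,"claw": 1},{"dx": 0.4,"dy": -0.2,"dz": -0.2,"rx": 0,"ry": 0,"rz": 0,"claw": 1},{"dx": 0.4,"dy": -0.2,"dz": 0,"rx": 0,"ry": 0,"rz": 0,"claw": 1},{"dx": 0.4,"dy": -0.2,"dz": 0,"rx": 0,"ry": 0,"rz": 0,"claw": 1},{"dx": 0.4,"dy": -0.2,"dz": 0,"rx": 0,"ry": 0,"rz": 0,"claw": 1},{"dx": 0,"dy": 0,"dz": 0,"rx": 0,"ry": 0,"rz": 0,"claw": 1},{"dx": 0,"dy": 0,"dz": 0,"rx": 0,"ry": 0,"rz": 0,"claw": 1}]'

```text
time_s: 9.9
ee_pos: [0.4698, 0.0985, 0.1677]
eef_rot: [-3.142, 0.0, 1.634]
force: [-0.7, -0.3, -0.9]
grip_width: 0.0008
grip_force: 0.0
```

```bash
python3 - <<'E'
from h import *
c=viewer.camera("scene"); cv2.imwrite("pics/s5.png",cv2.resize(c["img"][160:320,60:300,::-1],None,fx=3,fy=3))
E
python3 m.py
```

```text
top yaw deg 3.5 bar [ 0.633  -0.0914] len 0.168 mid -0.1302 cnt 615
top red 81 78 [ 0.5854 -0.0381  0.0665] rel bar x,y -0.0444 0.0565
top yellow 1 1 [ 0.5513 -0.1036  0.0645] rel bar x,y -0.0824 -0.0067
top blue 64 64 [ 0.592  -0.1485  0.0664] rel bar x,y -0.0446 -0.054
scene yaw deg 3.4 bar [ 0.6333 -0.0937] len 0.168 mid -0.1283 cnt 983
scene red 192 108 [ 0.5901 -0.0392  0.0638] rel bar x,y -0.04 0.0541
scene yellow 147 78 [ 0.5576 -0.0951  0.0637] rel bar x,y -0.0758 0.0003
scene blue 211 118 [ 0.5965 -0.1478  0.0639] rel bar x,y -0.0401 -0.0547
```

View pics/s5.png

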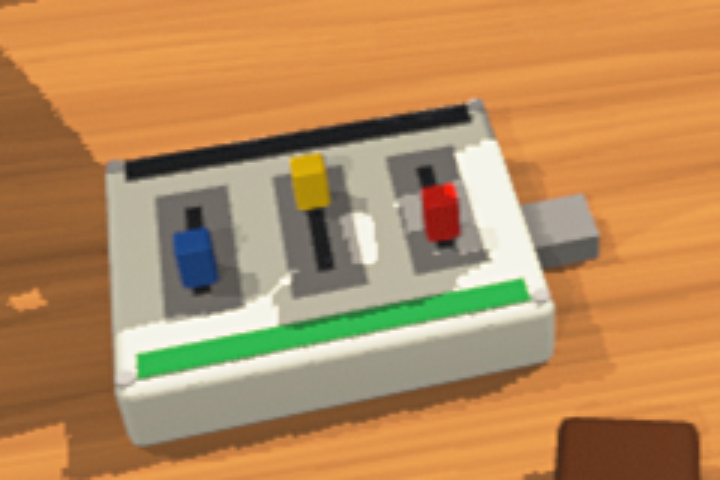

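Red and blue are at the green-side stop and yellow is at the black side. They measure 36 mm apart, the full travel, and the arm is clear.

```bash
python3 -c "from station import hand_in; print(hand_in())"
```

```text
the job is handed in; nothing more can be done
None
```

I set the receiver to red on, yellow off, blue on, with each switch pushed to its stop and the arm clear, and handed the job in at about 10 s; the judge's result was not shown.

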